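# Read a bracket's tag and hold the bracket in the drilling fixture's corner

### The arm

A 6-joint arm with a two-finger parallel gripper is mounted at the origin on the work surface. World frame = base frame: x ahead of the robot, y to its left, z up, the work surface at z = 0. Lengths are in m, angles in rad, forces in N, time in s.
With the tool pointing down it reaches from about 0.35 to 0.775 m from the base axis. Payload 7.3 kg.
Tool frame: the origin (TCP) lies between the finger pads; the fingertips stand 14 mm ahead of it and the grasp point (between the pads) lies 5 mm behind it; z points along the fingers, y is the direction in which the jaws open and shut (so a half turn about z gives the same grasp; the last joint's range is limited). The gripper opens to 92 mm and grips with 3 to 60 N. Pads are 19 mm wide; open, the fingers measure 130 mm over their backs; the gripper's body (75 mm by 190 mm) begins 47 mm behind the grasp point.
Start: joints at [0.966, 0.342, 1.524, -0, 1.275, -0.146], TCP at [0.232, 0.471, 0.241] pointing down, gripper open.
Joint ranges: [-2.53, 2.53], [-0.77, 2.02], [0.04, 2.7], [-1, 4.14], [0.28, 2.66], [-3.11, 3.11]. Speed limits (rad/s): [2.57, 2.57, 3.14, 3.14, 3.14, 3.14].

### API

Orientations are given as [roll, pitch, yaw] about the fixed x, y, z axes, in that order (R = Rz(yaw) Ry(pitch) Rx(roll)).
In Python, from cell import robot gives the robot as it stands.
- The arm moves only by the shell command python3 -m creep 'ROWS' [FORCE]. ROWS is JSON, a list that holds one entry, the list of rows, each a list of 7 numbers: the shift along the tool's x, y, z in cm, then the turn, a rotation vector about the tool's x, y, z in degrees, then the gripper command: -1 is shut, 1 is fully open, values between are in proportion. In form: [[[tx, ty, tz, wx, wy, wz, gripper], ...]]. A call has 1 to 8 rows; each row is the pose to reach, as a shift and turn from the pose measured when the call began, along the tool's axes at that moment; what a row does not reach only later rows make up. A row lasts 1/10 s, in which the tool goes at most 50 mm and 8.59 degrees, less where a joint would pass 70% of its speed; a pose out of reach is approached as far as the arm can. A call with a gripper value outside its range is refused whole. The fingers move at their own pace and stop on an object; FORCE is the grip in N (left out, the last holds). Time passes only in rows, so rows that repeat a pose let the fingers close. It gives the time, the measured TCP pose, the force and the opening at its end, in the units of the state.
- robot.observe(): the state, without advancing time (a new reading comes with each control period).
- robot.read_camera(name): name is "scene" or "side" or "wrist"; returns the picture (420x560x3 uint8, red, green, blue); there is no depth.
- robot.camera_params(name): a dict with "camera_matrix" (3x3 intrinsics, pixels), "R" (3x3) and "t" (3): a world point X has camera coordinates R X + t. Camera axes: x right, y down, z forward; pixel columns grow to the right and rows downward; lengths in m; the calibration is good to about 2 mm. A picture is of the moment at which its call begins: read the wrist's pose just before it. camera_params takes no time and is no camera call; for the wrist camera it gives the pose at the moment of the call.
- robot.hand_in(): hands the job in, once; it reports no verdict.
Trained networks look in the newest picture that a camera, given by its name, has taken for a name from the list of things; names that differ only in an ending like _2 or _b are one class to them, and where a whole thing is asked for, a point or a joint stands for the part that bears it (a point fixed in the world has none). Each returns a list of dicts, best first, with "score" (0 to 1); they miss things now and then, are a little off and sometimes report something else, mostly with a low value. They report only what shows in the picture. A call takes as long as a camera call. They do not tell look-alikes from the thing itself.
- robot.look_for(camera, label): "centre" ([x, y, z] in m, in the coordinates of the camera as it stood for that picture, good to about 4 mm: the middle of the surface that is visible of it).
- robot.masks_of(camera, label): "mask" (420x560 bool, what is visible of it).
The state is a dict: "time": time; "qpos": joint angles; "qvel": joint speeds; "joint_efforts": joint torques, N m; "tool_pos": TCP position; "tool_rot": TCP orientation; "contact_force": force on the tool from outside, world axes, zero at the start; "torque": the same for the moment, N m; "opening": finger opening in m.
Only numpy, scipy, OpenCV 4.12 (cv2) and the standard library are available. Lean on these libraries where they do the work, as an engineer would, in place of code of your own. Each camera call takes 0.05 s, during which the arm holds its last target.

### The job

Take the hand reader out of its cradle, hold it steady for a second pointing straight down at the yellow square label on the aluminium bracket, about 9 cm above it, then set it back upright in the cradle without dropping it. Then press the bracket home into the corner of the blue drilling fixture, flat on the plate and flush against both fences at once, its long side along the long fence, and finish while still holding it pressed firmly against both, ready for drilling. Leave the other things on the bench where they are.

Things in the scene. Friction and masses are not known exactly. Their poses are not given: they have to be found in the camera images.
- reader_center (a point): centre (half-way up, 70 mm above its lower end) of the loose hand reader: white round stick 140 mm long, 30 mm across (from 30 mm above the nose to the top), with an orange band and a black nose, about 0.14 kg. It stands upright, nose down, in the cradle; its z axis runs along it from nose to top. A good place to grasp it is about 95 mm above the nose
- reader_nose (a point): middle of the reader's flat lower end (24 mm across), where its reading window is; it looks out along the reader's -z axis. Same axes as the reader
- reader: the whole reader; origin in the middle of its nose end, z along it from nose to top
- cradle: fixed grey square cup on a round black foot (84 mm across, 6 mm thick) which holds the reader; origin at the centre of its underside on the bench. Cup 54 mm square outside, 42 mm square inside, 50 mm high, inner floor 6 mm above the bench; z up
- label (a point): centre of the yellow 24 mm square label with a dark dot pattern, on the top face of the aluminium bracket's flange, 24 mm from the bracket's middle towards the bracket's -y side. Same axes as the bracket
- bracket_web (a point): centre of the upright web of the loose aluminium bracket, 36 mm above the bracket's underside. The web, 60 (x) x 14 (y) mm, stands in the middle of the flange and rises to 60 mm above the underside; it can be gripped from above across its 14 mm. x along the flange's long side, z up
- bracket: the whole aluminium bracket: flange 100 (x) x 80 (y) x 12 mm with the upright web on it, about 0.37 kg (varies); origin at the centre of its underside, axes as for bracket_web. It starts lying flat on the fixture's plate, its middle 20 to 45 mm short of home along each fixture axis and turned askew by up to 0.3 rad
- home (a point): where the middle of the bracket's underside lies when it is home against both fences: on the fixture plate's top face, 12 mm above the bench. Axes of the fixture: x points at the short fence, y points at the long fence, z up
- jig: the fixed blue fixture plate, 190 (x) x 170 (y) x 12 mm; origin at the centre of its underside, axes as for home. The fences stand on its +x and +y edges. All is dry metal with plenty of friction: bearing hard on the plate or on one fence takes up part of the push meant for the other fence
- fence_long: long fence: dark steel bar 130 (x) x 24 (y) x 14 mm high fixed on the plate's +y side, origin at the centre of its underside, fixture axes. Its inner face, the stop, is 12 mm from its middle towards -y, which is 40 mm from home. The fence is rigid
- fence_short: short fence: dark steel bar 24 (x) x 110 (y) x 14 mm high fixed on the plate's +x side, origin at the centre of its underside, fixture axes. Its inner face, the stop, is 12 mm from its middle towards -x, which is 50 mm from home. The fence is rigid
- oil_bottle: plastic oil bottle, 54 mm across, 110 mm high; origin at the centre of its underside. Bystander. It and the cradle may swap places
- hammer: hammer lying on the bench; bystander
- screwdriver: screwdriver lying on the bench; bystander
- spare_bracket: second bracket of bare steel without a label, same shape as the aluminium one; origin at the centre of its underside; bystander
- rivet_jar: amber glass jar with a metal lid, 60 mm across, 70 mm high; origin at the centre of its underside; bystander
Mind the look-alikes: they are no part of the job. Leave any green or turquoise look-alike of the reader alone.

How it is judged:
By the outcome, as a careful person would: the job done as asked, in the order asked, and still so for the second after the job is handed in, while the arm keeps its last pose, push and grip.
It also fails if it takes over 69 s, if anything falls off the work surface, if the arm or the gripper's body presses on something with over 40 N, if the wrist force passes 120 N, or if a joint passes its speed limit or range.

## Working session

There is one attempt and no reset: what is moved stays moved. The work goes in short steps, Python scripts to look and compute and a shell command to move; the robot and the scene stay as the last step left them, time stands still between calls to the robot, and variables do not carry over. Pictures are saved under pics/ and viewed, and the job is handed in when it is done.

```bash
ls; mkdir -p pics; python3 - <<'E'
from cell import robot
import cv2
print(robot.observe())
for c in("scene","side","wrist"):
    p=robot.camera_params(c);print(c,p)
    cv2.imwrite(f"pics/{c}0.png",robot.read_camera(c)[:,:,::-1])
E
```

```text
pics
{'time': 0.0, 'qpos': array([ 9.66031756e-01,  3.42694884e-01,  1.52503750e+00, -9.83312422e-06,
        1.27538534e+00, -1.46006918e-01]), 'qvel': array([-0.0005962 ,  0.00077085, -0.00188546,  0.00043223, -0.0003799 ,
        0.00192009]), 'joint_efforts': array([-5.64980655e-04, -4.31251931e+01, -2.44218367e+01,  7.17659807e-02,
        5.59488160e-02, -8.07101901e-05]), 'tool_pos': array([0.23224855, 0.47039749, 0.24005225]), 'tool_rot': array([-3.14008244e+00, -2.12577725e-04,  2.68283771e+00]), 'contact_force': array([-0.00931711,  0.18997873,  0.22227059]), 'torque': array([-0.00626783,  0.01258937,  0.00932394]), 'opening': 0.09191610368086454}
scene {'camera_matrix': array([[394.55910774,   0.        , 276.38463063],
       [  0.        , 394.55910774, 208.12167123],
       [  0.        ,   0.        ,   1.        ]]), 'R': array([[-0.84411069,  0.53611672, -0.00748334],
       [ 0.39424656,  0.61115732, -0.68633547],
       [-0.36338243, -0.58229339, -0.7272466 ]]), 't': array([ 0.51941536, -0.18524115,  1.48001508])}
side {'camera_matrix': array([[470.50602882,   0.        , 283.44857132],
       [  0.        , 470.50602882, 208.87822134],
       [  0.        ,   0.        ,   1.        ]]), 'R': array([[ 0.90903487, -0.41670459,  0.00358996],
       [-0.23303019, -0.51545613, -0.82462228],
       [ 0.34547436,  0.74877384, -0.56567234]]), 't': array([-0.53828778,  0.22077055,  0.94346325])}
wrist {'camera_matrix': array([[377.8069772 ,   0.        , 279.1735381 ],
       [  0.        , 377.8069772 , 204.54892598],
       [  0.        ,   0.        ,   1.        ]]), 'R': array([[ 4.42856691e-01,  8.96591974e-01, -8.84874087e-04],
       [ 8.69792852e-01, -4.29379796e-01,  2.43091310e-01],
       [ 2.17573770e-01, -1.08424270e-01, -9.70003006e-01]]), 't': array([-0.5247441 , -0.03102952,  0.38856974])}
```

View pics/scene0.png

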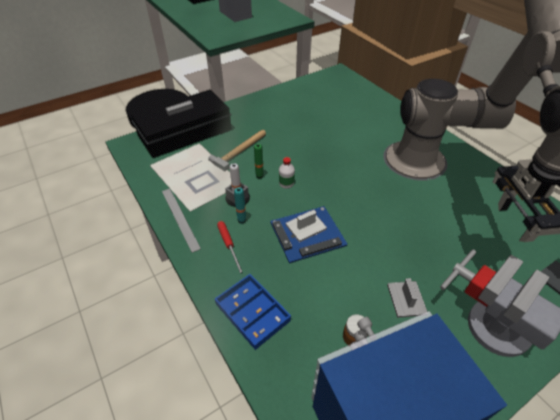

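View pics/side0.png

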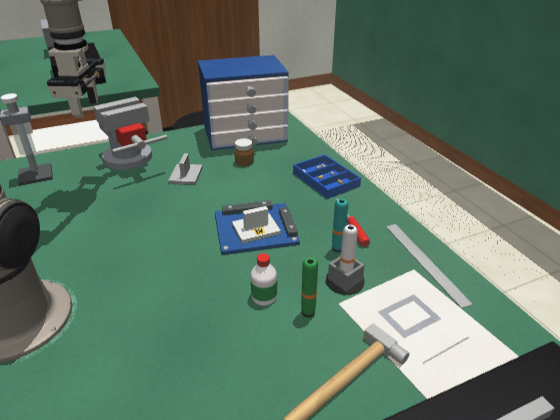

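View pics/wrist0.png

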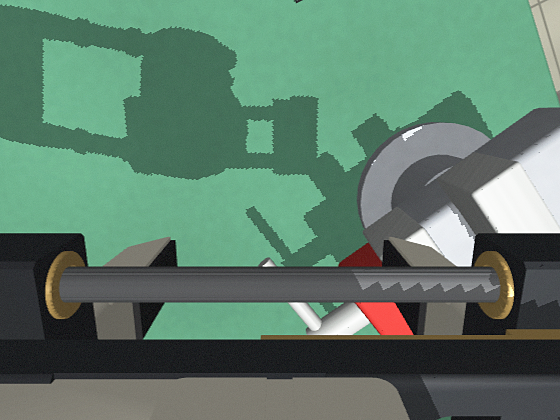

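The scene picture shows three stick candidates: white with an orange band in the grey cradle at (235,180), a green one at (259,160) and a turquoise one at (241,205). In the side view they are at (349,250), (310,287) and (340,225). The white one in the cradle fits the description. The bracket with the yellow label sits on the blue plate at (307,228). The steel spare is at (405,297).

```bash
cat > h.py <<'E'
from cell import robot
import numpy as np, cv2
def toworld(cam,c,P=None):
    p=P or robot.camera_params(cam); return p["R"].T@(np.array(c)-p["t"])
def proj(P,X):
    c=P["R"]@np.array(X)+P["t"]; u=P["camera_matrix"]@c; return u[:2]/u[2]
def planehit(P,uv,z):
    d=P["R"].T@np.linalg.inv(P["camera_matrix"])@np.array([uv[0],uv[1],1.]); o=-P["R"].T@P["t"]
    return o+d*(z-o[2])/d[2]
E
python3 - <<'E'
from h import *
np.set_printoptions(precision=4,suppress=True)
for c in("scene","side"):
    P=robot.camera_params(c)
    for l in("reader","cradle","bracket","label","bracket_web","jig","fence_long","fence_short","oil_bottle"):
        for r in robot.look_for(c,l)[:4]:
            X=toworld(c,r["centre"],P); print(c,l,round(r["score"],2),X,proj(P,X).round())
a=cv2.imread("pics/scene0.png")[140:270,190:360]; b=cv2.imread("pics/side0.png")[185:335,200:400]
a=cv2.resize(a,(390,300),interpolation=2);b=cv2.resize(b,(400,300),interpolation=2)
cv2.imwrite("pics/crop0.png",np.hstack([a,b]))
E
```

```text
scene reader 0.75 [ 0.5481 -0.2218  0.0839] [258. 161.]
scene reader 0.54 [ 0.6641 -0.1651  0.1111] [235. 176.]
scene reader 0.53 [ 0.7057 -0.0703  0.0862] [239. 205.]
scene cradle 0.51 [ 0.6898 -0.165   0.0272] [231. 198.]
scene bracket 0.75 [0.5579 0.0691 0.025 ] [304. 227.]
scene bracket 0.73 [0.6704 0.4132 0.0683] [349. 327.]
scene bracket 0.72 [0.5604 0.1531 0.025 ] [320. 246.]
scene label 0.95 [0.5567 0.0698 0.0214] [304. 228.]
scene bracket_web 0.74 [0.5552 0.0685 0.0229] [305. 227.]
scene jig 0.93 [0.5718 0.1101 0.0089] [308. 241.]
scene jig 0.52 [0.6671 0.4127 0.0667] [350. 326.]
scene fence_long 0.6 [0.5616 0.1588 0.0221] [320. 248.]
scene fence_long 0.25 [0.6342 0.059  0.0216] [281. 236.]
scene fence_short 0.64 [0.6329 0.059  0.0226] [282. 236.]
scene oil_bottle 0.59 [ 0.49   -0.137   0.0631] [286. 173.]
scene oil_bottle 0.24 [ 0.5674 -0.3851  0.0243] [232. 151.]
side reader 0.86 [ 0.656  -0.191   0.1023] [350. 249.]
side reader 0.8 [ 0.6867 -0.0899  0.0892] [338. 224.]
side reader 0.76 [ 0.5351 -0.2422  0.0871] [309. 287.]
side cradle 0.73 [0.5357 0.0543 0.0287] [253. 227.]
side cradle 0.58 [ 0.64   -0.2028  0.0269] [344. 282.]
side bracket 0.79 [0.5359 0.0559 0.0261] [253. 227.]
side label 0.68 [0.539  0.056  0.0267] [254. 227.]
side bracket_web 0.84 [0.5416 0.0586 0.0245] [255. 227.]
side bracket_web 0.56 [0.4556 0.3908 0.018 ] [186. 174.]
side jig 0.64 [0.5378 0.0598 0.014 ] [253. 230.]
side jig 0.17 [0.6274 0.0421 0.0342] [289. 219.]
side fence_long 0.73 [0.5439 0.1503 0.0328] [243. 205.]
side fence_long 0.64 [0.4549 0.3917 0.0144] [186. 175.]
side fence_long 0.2 [0.535  0.054  0.0271] [253. 228.]
side oil_bottle 0.78 [ 0.4749 -0.1671  0.0648] [265. 280.]
```

View pics/crop0.png

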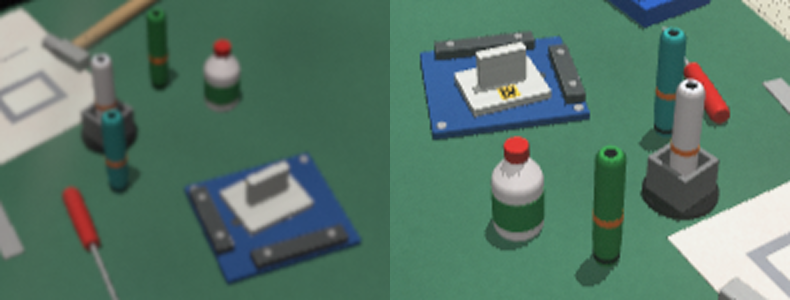

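The crop confirms it: the white reader with the orange band stands in the grey cup. The green and turquoise ones stand free and are look-alikes. Next I fit precise poses.

```bash
python3 - <<'E'
import cv2,numpy as np
s=cv2.imread("pics/scene0.png");t=cv2.imread("pics/side0.png")
a=cv2.resize(s[200:265,265:350],None,fx=9,fy=9,interpolation=cv2.INTER_CUBIC)
b=cv2.resize(t[195:255,205:305],None,fx=8,fy=8,interpolation=cv2.INTER_CUBIC)
cv2.imwrite("pics/jigA.png",a);cv2.imwrite("pics/jigB.png",b)
a=cv2.resize(s[155:210,215:260],None,fx=8,fy=8,interpolation=cv2.INTER_CUBIC)
b=cv2.resize(t[215:295,320:370],(275,440),interpolation=cv2.INTER_CUBIC)
cv2.imwrite("pics/rd.png",np.hstack([a,b]))
print(a.shape)
E
```

```text
(440, 360, 3)
```

View pics/jigA.png

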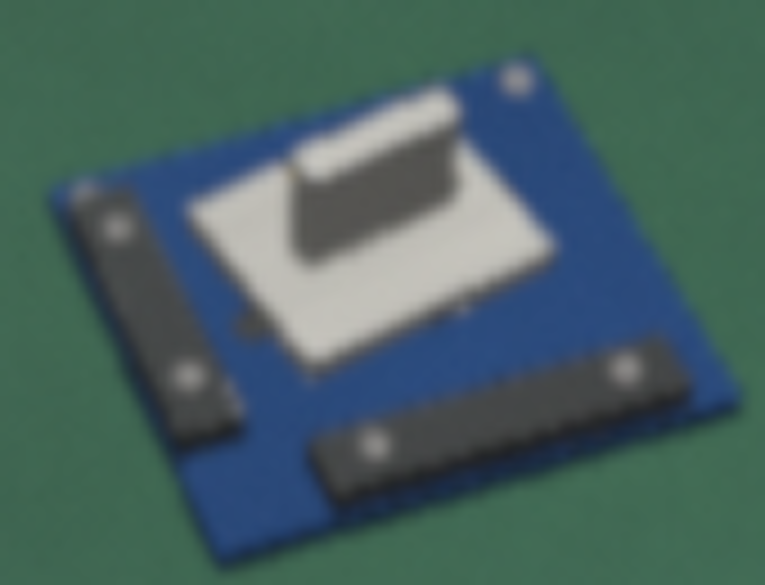

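View pics/jigB.png

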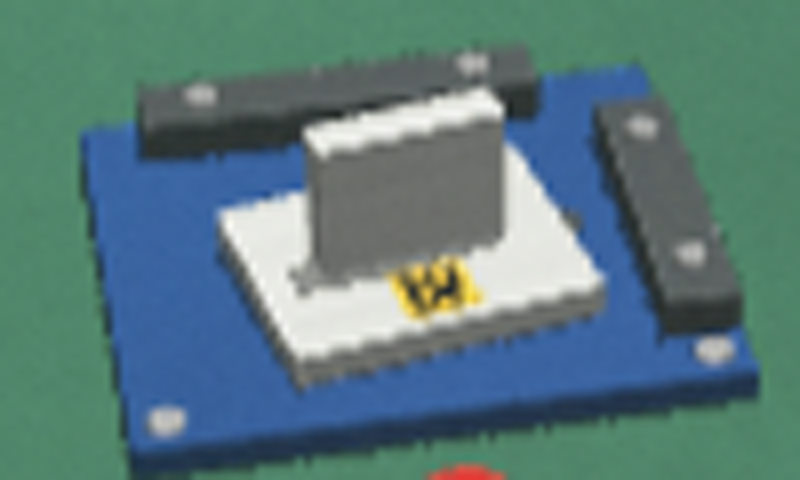

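View pics/rd.png

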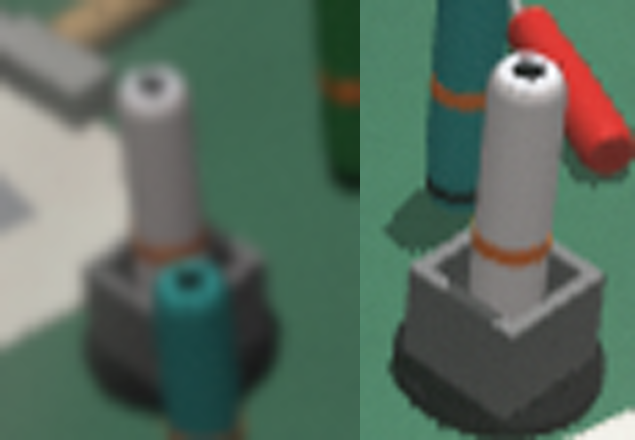

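```bash
cat > fit0.py <<'E'
from h import *
from scipy.optimize import least_squares
np.set_printoptions(precision=4,suppress=True)
PS,PT=robot.camera_params("scene"),robot.camera_params("side")
A=lambda u,v:((u+.5)/9-.5+265,(v+.5)/9-.5+200)
B=lambda u,v:((u+.5)/8-.5+205,(v+.5)/8-.5+195)
C=lambda u,v:((u+.5)/8-.5+215,(v+.5)/8-.5+155)
D=lambda u,v:((u-360+.5)/5.5-.5+320,(v+.5)/5.5-.5+215)
def fit(pts,x0):
    def r(p):
        o=[]
        for P,X,uv in pts:
            c,s=np.cos(p[2]),np.sin(p[2])
            o.append(proj(P,[p[0]+c*X[0]-s*X[1],p[1]+s*X[0]+c*X[1],X[2]])-uv)
        return np.ravel(o)
    q=least_squares(r,x0);print(q.x,"res",r(q.x).reshape(-1,2).round(1).tolist());return q.x
a,b,z=.095,.085,.012
jig=[(PS,(a,-b,z),A(50,190)),(PS,(-a,-b,z),A(535,55)),(PS,(-a,b,z),A(742,400)),(PS,(a,b,z),A(220,555)),
(PT,(-a,b,z),B(82,130)),(PT,(a,b,z),B(640,68)),(PT,(a,-b,z),B(757,372)),(PT,(-a,-b,z),B(130,450))]
j=fit(jig,[.57,.09,0]);fit(jig[:4],j);fit(jig[4:],j)
a,b,z=.05,.04,.024
br=[(PS,(a,-b,z),A(185,205)),(PS,(a,b,z),A(315,365)),(PS,(-a,b,z),A(557,243)),
(PS,(.03,-.007,.072),A(290,155)),(PS,(-.03,-.007,.072),A(440,88)),(PS,(-.03,.007,.072),A(460,105)),
(PT,(-a,b,z),B(218,212)),(PT,(-a,-b,z),B(298,362)),(PT,(a,-b,z),B(603,290)),(PT,(a,b,z),B(515,145)),
(PT,(-.03,-.007,.072),B(315,155)),(PT,(.03,-.007,.072),B(500,118)),(PT,(0,-.024,.024),B(435,288))]
k=fit(br,[.55,.06,.2]);fit(br[:6],k);fit(br[6:],k)
# point triangulation reader
def tri(u,v):
    q=least_squares(lambda X:np.r_[proj(PS,X)-u,proj(PT,X)-v],[.66,-.18,.1]);print("tri",q.x,q.fun.round(1))
tri(C(153,86),D(528,71)); tri(C(170,250),D(513,248))
c=.027;z=.05
cr=[(PS,(c,-c,z),C(88,268)),(PT,(-c,-c,z),D(510,333)),(PT,(c,-c,z),D(605,270)),(PT,(-c,c,z),D(412,268)),(PS,(-c,c,z),C(265,265))]
fit(cr,[.66,-.18,0])
E
python3 fit0.py
```

```text
[ 0.5509  0.0806 -0.2241] res [[-0.1, -0.5], [0.5, -0.2], [0.8, -0.3], [-0.1, 0.1], [-0.2, -0.2], [0.6, -0.4], [0.6, -0.1], [0.0, 0.2]]
[ 0.552   0.0807 -0.2221] res [[-0.5, -0.3], [0.2, -0.1], [0.6, -0.1], [-0.3, 0.3]]
[ 0.5502  0.0806 -0.2253] res [[-0.4, -0.2], [0.4, -0.3], [0.3, -0.0], [-0.3, 0.3]]
[ 0.5452  0.0621 -0.04  ] res [[0.5, 0.0], [-0.2, -0.5], [0.2, 0.2], [0.4, -0.4], [0.3, -0.3], [0.7, 0.7], [-0.2, 0.4], [-0.2, -0.0], [0.6, -0.5], [-0.0, 0.2], [0.4, 0.1], [0.8, -0.6], [0.2, 0.7]]
[ 0.5462  0.0617 -0.0185] res [[0.1, 0.4], [-0.1, -0.3], [-0.1, -0.1], [0.1, -0.2], [-0.2, -0.4], [0.2, 0.6]]
[ 0.5449  0.0625 -0.0495] res [[-0.3, 0.2], [-0.6, -0.2], [0.4, -0.5], [-0.0, 0.2], [0.1, 0.0], [0.6, -0.6], [-0.1, 0.6]]
tri [ 0.6594 -0.1774  0.1464] [ 0.1  0.   0.1 -0. ]
tri [ 0.6612 -0.1767  0.0596] [-0.1 -0.  -0.1  0. ]
[ 0.6595 -0.1766  0.2953] res [[-0.7, 0.4], [0.3, 0.2], [0.0, 0.4], [-0.6, -0.8], [0.3, -0.6]]
```

```bash
cat >> h.py <<'E'
from scipy.spatial.transform import Rotation as Ro
np.set_printoptions(precision=3,suppress=True)
def go(pos,yawdeg):
    s=robot.observe(); R=Ro.from_euler("xyz",s["tool_rot"]); T=Ro.from_euler("xyz",[np.pi,0,np.radians(yawdeg)])
    print("t",round(s["time"],2),"pos",s["tool_pos"],"yaw",np.degrees(s["tool_rot"]),"q",s["qpos"],"F",s["contact_force"],"open",round(s["opening"],4))
    print("shift cm",R.inv().apply(np.array(pos)-s["tool_pos"])*100,"rot",np.degrees((R.inv()*T).as_rotvec()))
E
python3 -c "
from h import *
go([.66,-.177,.24],46)"
```

```text
t 1.05 pos [0.232 0.471 0.241] yaw [179.996   0.002 153.712] q [ 0.966  0.342  1.524 -0.     1.275 -0.146] F [-0.204 -0.732  0.149] open 0.0919
shift cm [-67.015 -39.14    0.074] rot [  0.004  -0.002 107.712]
```

```bash
python3 -m creep '[[[-8,-4.9,0,0,0,13,1],[-16,-9.8,0,0,0,26,1],[-25,-14.7,0,0,0,40,1],[-33,-19.6,0,0,0,54,1],[-42,-24.5,0,0,0,67,1],[-50,-29.3,0,0,0,80,1],[-59,-34.3,0,0,0,94,1],[-67,-39.1,0,0,0,107.7,1]]]'; python3 -c "
from h import *
go([.66,-.177,.22],46)"
```

```text
time: 1.85
tool_pos: [0.4529, 0.1345, 0.241]
tool_rot: [3.141, -0.0, 1.476]
contact_force: [0.7, 1.6, -0.8]
opening: 0.0918
t 1.85 pos [0.453 0.134 0.241] yaw [179.958  -0.022  84.596] q [0.126 0.245 1.661 0.    1.234 0.22 ] F [ 0.699  1.642 -0.755] open 0.0918
shift cm [-29.062  23.549   2.106] rot [ 0.033 -0.035 38.596]
```

```bash
python3 -m creep '[[[-29,23.5,2,0,0,38.6,1],[-29,23.5,2,0,0,38.6,1],[-29,23.5,2,0,0,38.6,1],[-29,23.5,2,0,0,38.6,1],[-29,23.5,2,0,0,38.6,1],[-29,23.5,2,0,0,38.6,1],[-29,23.5,2,0,0,38.6,1],[-29,23.5,2,0,0,38.6,1]]]'; python3 - <<'E'
from h import *
go([.66,-.177,.22],46)
P=robot.camera_params("wrist");cv2.imwrite("pics/w1.png",robot.read_camera("wrist")[:,:,::-1])
print(proj(P,[.66,-.177,.146]))
cv2.imwrite("pics/s1.png",robot.read_camera("side")[:,:,::-1])
E
```

```text
time: 2.65
tool_pos: [0.6606, -0.1802, 0.2199]
tool_rot: [3.141, -0.0, 0.8]
contact_force: [0.7, -0.2, -0.3]
opening: 0.0918
t 2.65 pos [ 0.661 -0.18   0.22 ] yaw [179.968  -0.004  45.843] q [-0.378  0.661  1.049 -0.     1.432  0.393] F [ 0.67  -0.165 -0.315] open 0.0918
shift cm [ 0.188 -0.261 -0.011] rot [ 0.032 -0.004 -0.157]
[273.719 219.275]
```

View pics/w1.png

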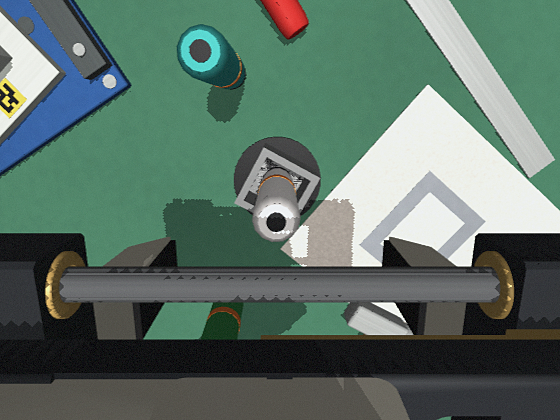

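View pics/s1.png

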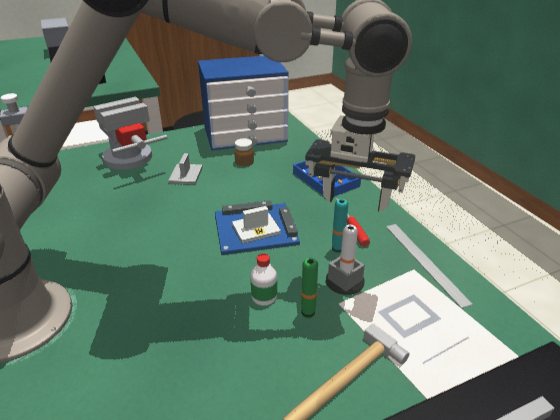

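The wrist view shows the white reader's top at (276,221), with a prediction of (274,219), so it agrees to about 1 mm. Descending now.

```bash
python3 -m creep '[[[0.2,-0.3,0,0,0,0,1],[0.2,-0.3,1,0,0,0,1],[0.2,-0.3,4,0,0,0,1],[0.2,-0.3,7,0,0,0,1],[0.2,-0.3,9.5,0,0,0,1],[0.2,-0.3,11.5,0,0,0,1],[0.2,-0.3,12.4,0,0,0,1],[0.2,-0.3,12.4,0,0,0,1]]]'; python3 - <<'E'
from h import *
go([.66,-.177,.096],46)
cv2.imwrite("pics/w2.png",robot.read_camera("wrist")[:,:,::-1])
E
```

```text
time: 3.55
tool_pos: [0.6585, -0.175, 0.094]
tool_rot: [-3.139, 0.001, 0.8]
contact_force: [0.2, -0.7, 0.1]
opening: 0.0921
t 3.55 pos [ 0.659 -0.175  0.094] yaw [-179.84     0.067   45.851] q [-0.372  0.757  1.22  -0.     1.168  0.398] F [ 0.174 -0.69   0.125] open 0.0921
shift cm [-0.04   0.244 -0.199] rot [-0.16   0.067 -0.15 ]
```

View pics/w2.png

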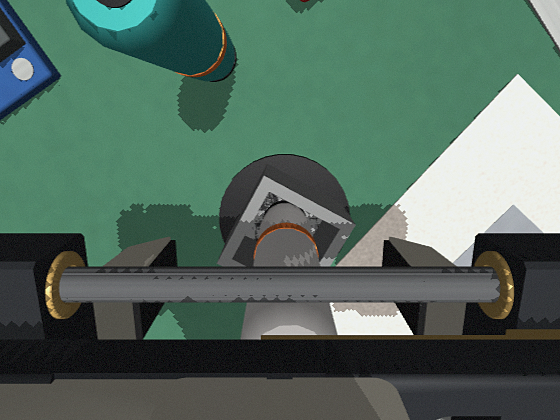

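```bash
python3 -m creep '[[[0,0.2,-0.2,0,0,0,1],[0,0.2,-0.2,0,0,0,0],[0,0.2,-0.2,0,0,0,-0.2],[0,0.2,-0.2,0,0,0,-1],[0,0.2,-0.2,0,0,0,-1],[0,0.2,-0.2,0,0,0,-1],[0,0.2,-0.2,0,0,0,-1],[0,0.2,-0.2,0,0,0,-1]]]' 30; python3 - <<'E'
from h import *
go([.66,-.177,.096],46)
E
```

```text
time: 4.4
tool_pos: [0.6607, -0.177, 0.0974]
tool_rot: [-3.141, 0.0, 0.8]
contact_force: [-0.8, -0.4, -0.2]
opening: 0.0404
t 4.4 pos [ 0.661 -0.177  0.097] yaw [-179.962    0.017   45.835] q [-0.374  0.757  1.21  -0.     1.175  0.397] F [-0.791 -0.415 -0.201] open 0.0404
shift cm [-0.051 -0.049  0.136] rot [-0.038  0.017 -0.165]
```

```bash
python3 -m creep '[[[0,0,0,0,0,0,-1],[0,0,0,0,0,0,-1],[0,0,0,0,0,0,-1],[0,0,0,0,0,0,-1],[0,0,0,0,0,0,-1]]]' 30; python3 - <<'E'
from h import *
go([.66,-.177,.246],46)
E
```

```text
time: 4.9
tool_pos: [0.6608, -0.177, 0.0973]
tool_rot: [-3.141, 0.0, 0.8]
contact_force: [-0.0, 0.6, -0.4]
opening: 0.0294
t 4.9 pos [ 0.661 -0.177  0.097] yaw [-179.969    0.016   45.834] q [-0.374  0.757  1.21  -0.     1.175  0.397] F [-0.043  0.59  -0.388] open 0.0294
shift cm [ -0.058  -0.061 -14.866] rot [-0.031  0.016 -0.166]
```

```bash
python3 -m creep '[[[0,0,-1,0,0,0,-1],[0,0,-3,0,0,0,-1],[0,0,-6,0,0,0,-1],[0,0,-9,0,0,0,-1],[0,0,-12,0,0,0,-1],[0,0,-14.5,0,0,0,-1],[0,0,-15.5,0,0,0,-1],[0,0,-15.5,0,0,0,-1]]]' 30; python3 - <<'E'
from h import *
go([.544,.038,.25],46)
cv2.imwrite("pics/s3.png",robot.read_camera("side")[:,:,::-1])
cv2.imwrite("pics/c3.png",robot.read_camera("scene")[:,:,::-1])
E
```

```text
time: 5.7
tool_pos: [0.6613, -0.1772, 0.2542]
tool_rot: [3.139, -0.001, 0.8]
contact_force: [-0.4, -0.3, -1.5]
opening: 0.0295
t 5.7 pos [ 0.661 -0.177  0.254] yaw [179.862  -0.055  45.837] q [-0.374  0.643  0.989 -0.     1.507  0.397] F [-0.449 -0.319 -1.476] open 0.0295
shift cm [  7.262 -23.404   0.368] rot [ 0.138 -0.054 -0.163]
```

View pics/s3.png

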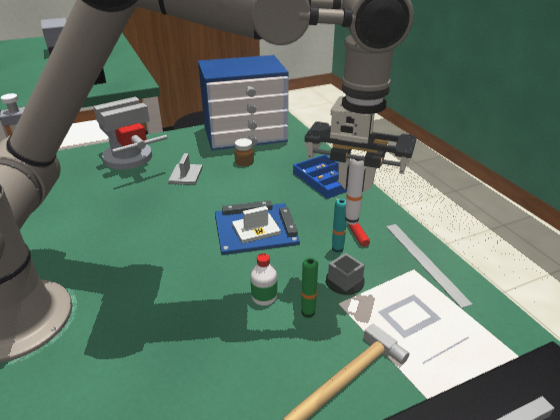

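```bash
python3 -m creep '[[[2,-5,0,0,0,0,-1],[4,-12,0,0,0,0,-1],[6,-18,0,0,0,0,-1],[7.3,-23.4,0.4,0,0,0,-1],[7.3,-23.4,2,0,0,0,-1],[7.3,-23.4,3.5,0,0,0,-1],[7.3,-23.4,4.6,0,0,0,-1],[7.3,-23.4,4.6,0,0,0,-1]]]' 30; python3 - <<'E'
from h import *
go([.544,.038,.205],46)
for n,k in(("side","s4"),("scene","c4")):
    cv2.imwrite(f"pics/{k}.png",robot.read_camera(n)[:,:,::-1])
E
```

```text
time: 6.6
tool_pos: [0.5422, 0.0384, 0.203]
tool_rot: [-3.136, 0.004, 0.8]
contact_force: [-0.1, -0.2, -2.3]
opening: 0.0292
t 6.6 pos [0.542 0.038 0.203] yaw [-179.652    0.253   45.823] q [-0.071  0.412  1.526  0.001  1.211  0.7  ] F [-0.116 -0.217 -2.252] open 0.0292
shift cm [ 0.099  0.154 -0.203] rot [-0.349  0.253 -0.178]
```

```bash
python3 -m creep '[[[0.1,0.1,-0.2,0,0,0,-1],[0.1,0.1,-0.2,0,0,0,-1]]]' 30; python3 - <<'E'
from h import *
go([.544,.038,.205],46)
s=robot.observe();p=s["tool_pos"]
ims=[]
for n,k in(("side","s4"),("scene","c4")):
    P=robot.camera_params(n);im=robot.read_camera(n)[:,:,::-1].copy()
    uv=proj(P,[p[0],p[1],p[2]-.05]); x,y=int(uv[0])-45,int(uv[1])-50
    c=cv2.resize(im[y:y+110,x:x+90],None,fx=4.4,fy=4.4,interpolation=2)
    for h in(-.0913,-.0613,-.02): 
        u=(proj(P,[p[0],p[1],p[2]+h])-[x,y]+.5)*4.4; cv2.circle(c,tuple(int(a) for a in u),3,(255,0,255),-1)
    u=(proj(P,[.5442,.038,.024])-[x,y]+.5)*4.4; cv2.circle(c,tuple(int(a) for a in u),3,(0,0,255),-1)
    ims.append(c)
cv2.imwrite("pics/scan.png",np.hstack(ims))
E
```

```text
time: 6.9
tool_pos: [0.5459, 0.037, 0.2077]
tool_rot: [-3.14, 0.001, 0.798]
contact_force: [-0.7, -0.1, -0.4]
opening: 0.0293
t 6.9 pos [0.546 0.037 0.208] yaw [-179.888    0.049   45.694] q [-0.073  0.411  1.513  0.001  1.219  0.7  ] F [-0.684 -0.053 -0.381] open 0.0293
shift cm [-0.066 -0.206  0.265] rot [-0.113  0.049 -0.306]
```

View pics/scan.png

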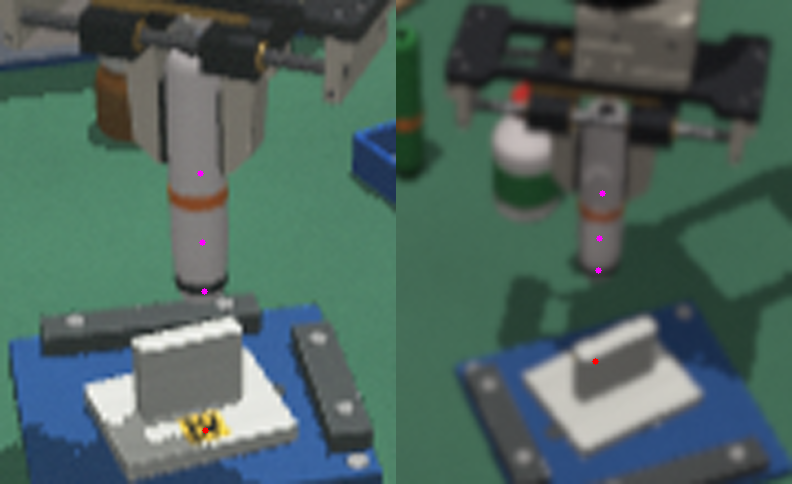

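The reader hangs vertical with its nose as predicted (205,290 in the left panel), above the label (205,430). I trim the pose and hold for more than 1 s.

```bash
python3 -m creep '[[[0,-0.1,0.2,0,0,0,-1],[0,-0.1,0.2,0,0,0,-1],[0,-0.1,0.2,0,0,0,-1],[0,-0.1,0.2,0,0,0,-1],[0,-0.1,0.2,0,0,0,-1],[0,-0.1,0.2,0,0,0,-1],[0,-0.1,0.2,0,0,0,-1],[0,-0.1,0.2,0,0,0,-1]]]' 30; python3 -m creep '[[[0,0,0,0,0,0,-1],[0,0,0,0,0,0,-1],[0,0,0,0,0,0,-1],[0,0,0,0,0,0,-1],[0,0,0,0,0,0,-1],[0,0,0,0,0,0,-1],[0,0,0,0,0,0,-1],[0,0,0,0,0,0,-1]]]' 30;  python3 -m creep '[[[0,0,0,0,0,0,-1],[0,0,0,0,0,0,-1],[0,0,0,0,0,0,-1],[0,0,0,0,0,0,-1]]]' 30; python3 -c "
from h import *
go([.6608,-.177,.25],45.83)"
```

```text
time: 7.8
tool_pos: [0.5447, 0.0381, 0.2054]
tool_rot: [-3.139, 0.001, 0.798]
contact_force: [0.4, 0.2, -2.2]
opening: 0.0294
time: 8.6
tool_pos: [0.5447, 0.0381, 0.2054]
tool_rot: [-3.139, 0.001, 0.798]
contact_force: [1.0, -0.4, -1.3]
opening: 0.0293
time: 9.0
tool_pos: [0.5447, 0.0381, 0.2054]
tool_rot: [-3.139, 0.001, 0.798]
contact_force: [0.2, 0.1, -1.0]
opening: 0.0291
t 9.0 pos [0.545 0.038 0.205] yaw [-179.855    0.071   45.721] q [-0.071  0.412  1.519  0.001  1.213  0.702] F [ 0.213  0.137 -0.995] open 0.0291
shift cm [-7.3   23.314 -4.511] rot [-0.145  0.071 -0.109]
```

```bash
python3 -m creep '[[[0,0,-2,0,0,0,-1],[0,0,-4.5,0,0,0,-1],[-2,6,-4.5,0,0,0,-1],[-4,12,-4.5,0,0,0,-1],[-5.5,18,-4.5,0,0,0,-1],[-7,22,-4.5,0,0,0,-1],[-7.3,23.3,-4.5,0,0,0,-1],[-7.3,23.3,-4.5,0,0,0,-1]]]' 30;   python3 -m creep '[[[0,0,0,0,0,0,-1]]]' 30; python3 -c "
from h import *
go([.6605,-.177,.15],45.83)"
```

```text
time: 9.8
tool_pos: [0.6617, -0.1827, 0.2476]
tool_rot: [-3.139, 0.003, 0.793]
contact_force: [-1.4, -0.1, -2.0]
opening: 0.0295
time: 9.9
tool_pos: [0.6617, -0.1833, 0.2467]
tool_rot: [-3.138, 0.003, 0.791]
contact_force: [-0.2, 0.3, -0.7]
opening: 0.0297
t 9.9 pos [ 0.662 -0.183  0.247] yaw [-179.792    0.173   45.34 ] q [-0.381  0.655  0.987 -0.001  1.504  0.398] F [-0.216  0.311 -0.659] open 0.0297
shift cm [ 0.395 -0.498  9.672] rot [-0.209  0.172 -0.49 ]
```

```bash
python3 -m creep '[[[0.4,-0.5,0,-0.2,0.2,-0.5,-1],[0.4,-0.5,3,-0.2,0.2,-0.5,-1],[0.4,-0.5,6,-0.2,0.2,-0.5,-1],[0.4,-0.5,8,-0.2,0.2,-0.5,-1],[0.4,-0.5,9,-0.2,0.2,-0.5,-1],[0.4,-0.5,9,-0.2,0.2,-0.5,-1]]]' 30; python3 - <<'E'
from h import *
go([.6605,-.177,.0985],45.83)
cv2.imwrite("pics/s5.png",cv2.resize(robot.read_camera("side")[150:310,270:430,::-1],(600,600)))
E
```

```text
time: 10.5
tool_pos: [0.6599, -0.1754, 0.1559]
tool_rot: [-3.139, 0.0, 0.802]
contact_force: [0.1, 0.1, -1.6]
opening: 0.0295
t 10.5 pos [ 0.66  -0.175  0.156] yaw [-179.864    0.011   45.931] q [-0.372  0.703  1.147  0.001  1.294  0.397] F [ 0.123  0.081 -1.63 ] open 0.0295
shift cm [-0.072  0.169  5.737] rot [-0.136  0.012  0.101]
```

View pics/s5.png

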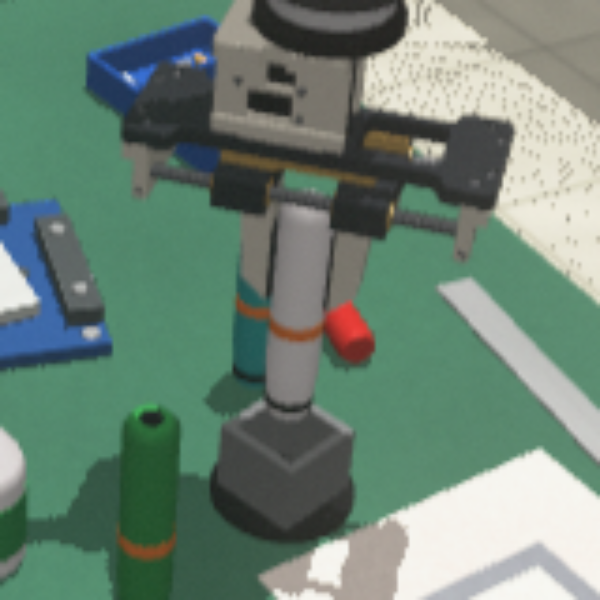

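The nose (290,400) is centred just above the cup. Lowering.

```bash
python3 -m creep '[[[0,0.1,1.5,0,0,0,-1],[0,0.1,3,0,0,0,-1],[0,0.1,4.2,0,0,0,-1],[0,0.1,5,0,0,0,-1],[0,0.1,5.4,0,0,0,-1],[0,0.1,5.6,0,0,0,-1],[0,0.1,5.7,0,0,0,-1],[0,0.1,5.7,0,0,0,-1]]]' 30; python3 - <<'E'
from h import *
go([.6605,-.177,.0975],45.83)
E
```

```text
time: 11.35
tool_pos: [0.6616, -0.1767, 0.1007]
tool_rot: [3.141, -0.001, 0.801]
contact_force: [-0.4, 0.4, -1.2]
opening: 0.0296
t 11.35 pos [ 0.662 -0.177  0.101] yaw [179.958  -0.061  45.91 ] q [-0.373  0.754  1.206  0.001  1.181  0.396] F [-0.426  0.357 -1.245] open 0.0296
shift cm [-0.098 -0.06   0.325] rot [ 0.042 -0.061  0.08 ]
```

```bash
python3 -m creep '[[[0,0,0.2,0,0,0,-1],[0,0,0.3,0,0,0,-1],[0,0,0.4,0,0,0,-1],[0,0,0.5,0,0,0,-1]]]' 30; python3 - <<'E'
from h import *
go([.6605,-.177,.0975],45.83)
E
```

```text
time: 11.75
tool_pos: [0.6619, -0.1767, 0.0973]
tool_rot: [3.14, -0.002, 0.801]
contact_force: [-4.2, 1.7, 11.5]
opening: 0.0296
t 11.75 pos [ 0.662 -0.177  0.097] yaw [179.898  -0.091  45.914] q [-0.373  0.757  1.209  0.001  1.172  0.396] F [-4.226  1.712 11.495] open 0.0296
shift cm [-0.116 -0.08  -0.024] rot [ 0.102 -0.091  0.084]
```

Seated (11.5 N upward at the original height). Releasing slowly.

```bash
python3 -m creep '[[[0,0,0,0,0,0,-1],[0,0,0,0,0,0,-0.3],[0,0,0,0,0,0,-0.2],[0,0,0,0,0,0,0.2],[0,0,0,0,0,0,0.6],[0,0,0,0,0,0,0.6],[0,0,0,0,0,0,0.6]]]' 30; python3 - <<'E'
from h import *
go([.6605,-.177,.24],45.83)
cv2.imwrite("pics/w6.png",robot.read_camera("wrist")[:,:,::-1])
cv2.imwrite("pics/s6.png",cv2.resize(robot.read_camera("side")[150:310,270:430,::-1],(600,600)))
E
```

```text
time: 12.45
tool_pos: [0.6619, -0.1768, 0.0972]
tool_rot: [3.14, -0.002, 0.801]
contact_force: [0.5, -0.2, 0.1]
opening: 0.0635
t 12.45 pos [ 0.662 -0.177  0.097] yaw [179.895  -0.088  45.912] q [-0.373  0.758  1.209  0.001  1.172  0.396] F [ 0.461 -0.231  0.098] open 0.0635
shift cm [ -0.092  -0.058 -14.277] rot [ 0.105 -0.088  0.082]
```

View pics/s6.png

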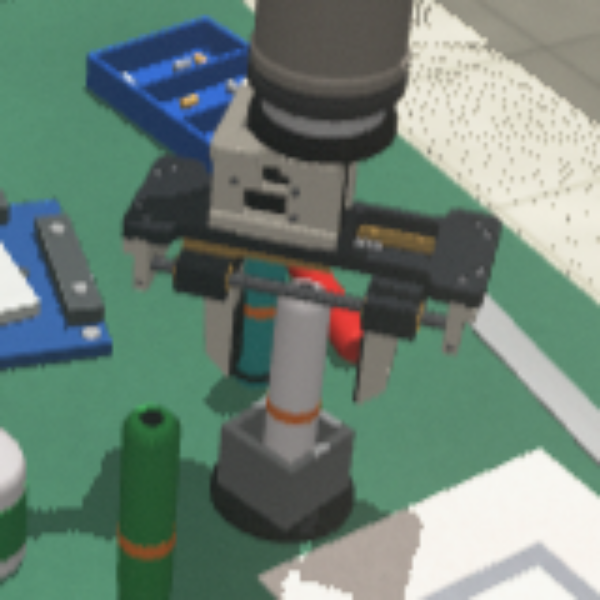

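```bash
python3 -m creep '[[[0,0,-2,0,0,0,0.6],[0,0,-5,0,0,0,0.6],[0,0,-9,0,0,0,0.6],[0,0,-12,0,0,0,0.6],[0,0,-14.3,0,0,0,0.6],[0,0,-14.3,0,0,0,0.6]]]' 30; python3 - <<'E'
from h import *
go([.5452,.0621,.16],-2.5)
cv2.imwrite("pics/s7.png",cv2.resize(robot.read_camera("side")[150:310,270:430,::-1],(600,600)))
E
```

```text
time: 13.15
tool_pos: [0.6629, -0.1772, 0.2448]
tool_rot: [3.133, -0.005, 0.801]
contact_force: [0.6, 0.6, 0.8]
opening: 0.0736
t 13.15 pos [ 0.663 -0.177  0.245] yaw [179.483  -0.263  45.915] q [-0.373  0.646  1.01   0.001  1.476  0.396] F [0.598 0.62  0.767] open 0.0736
shift cm [  8.962 -25.185   8.29 ] rot [ 0.374 -0.465 48.414]
```

View pics/s7.png

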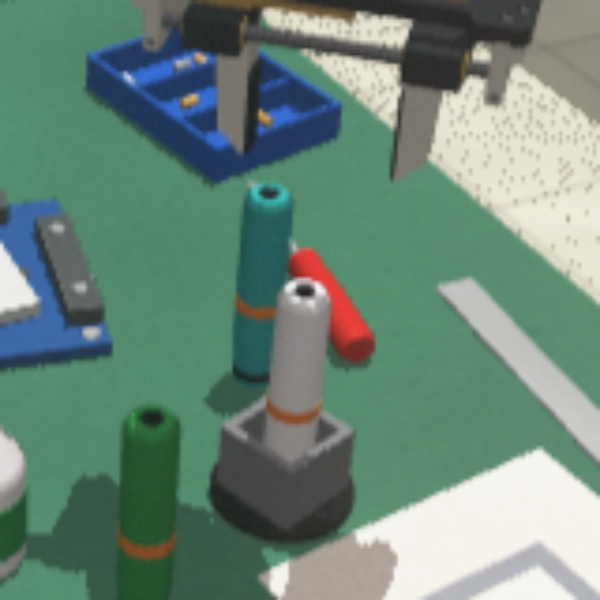

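The white reader (300,370) stands upright in the cup, seated. Moving above the bracket.

```bash
python3 -m creep '[[[2,-5,0,0,0,8,0.6],[4,-11,0,0,0,16,0.6],[6,-17,0,0,0,24,0.6],[8,-22,0,0,0,32,0.6],[9,-25.2,0,0,0,40,0.6],[9,-25.2,2,0,0,48.4,0.6],[9,-25.2,4,0,0,48.4,0.6],[9,-25.2,4,0.4,-0.4,48.4,0.6]]]' 30; python3 -m creep '[[[0,0,0,0,0,0,0.6]]]' 30; python3 - <<'E'
from h import *
go([.5452,.0621,.16],-2.5)
P=robot.camera_params("wrist");im=robot.read_camera("wrist")[:,:,::-1].copy()
cv2.imwrite("pics/w8.png",im)
E
```

```text
time: 14.0
tool_pos: [0.5412, 0.0639, 0.1974]
tool_rot: [-3.14, 0.011, -0.041]
contact_force: [-0.4, -0.2, -0.1]
opening: 0.0732
time: 14.1
tool_pos: [0.5413, 0.0635, 0.1969]
tool_rot: [-3.14, 0.013, -0.041]
contact_force: [0.5, 0.0, -0.8]
opening: 0.0737
t 14.1 pos [0.541 0.064 0.197] yaw [-179.881    0.721   -2.369] q [-0.025  0.423  1.526  0.002  1.205  1.586] F [ 0.549  0.023 -0.847] open 0.0737
shift cm [0.44  0.135 3.687] rot [-0.118  0.721  0.13 ]
```

View pics/w8.png

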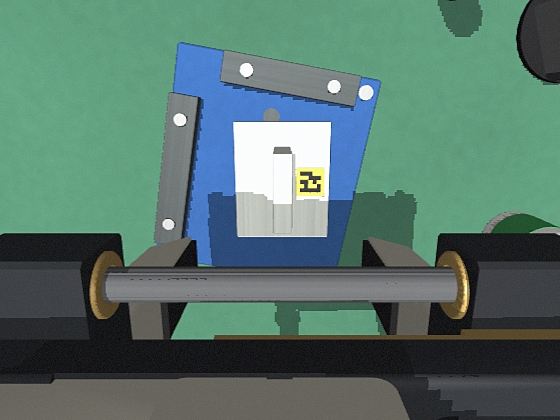

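```bash
python3 - <<'E'
import cv2
im=cv2.imread("pics/w8.png")[30:270,140:400]
cv2.imwrite("pics/w8c.png",cv2.resize(im,None,fx=2.5,fy=2.5,interpolation=2))
E
```

```text
(no output)
```

View pics/w8c.png

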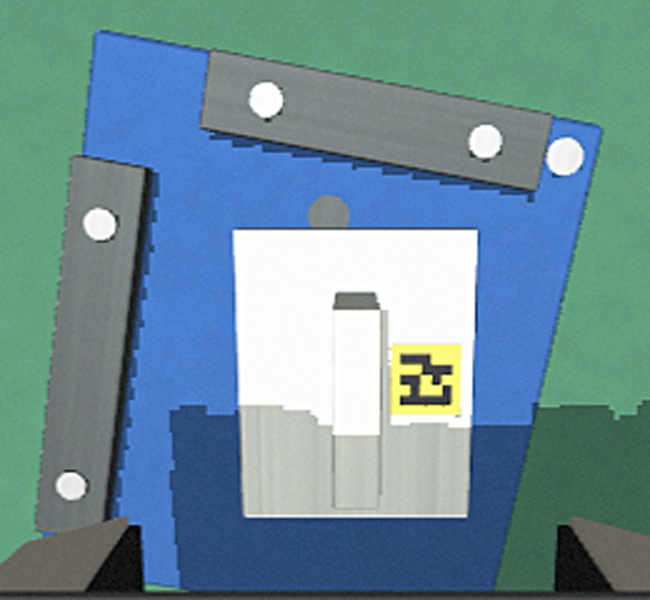

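```bash
cat > fit1.py <<'E'
from h import *
from scipy.optimize import least_squares
P=robot.camera_params("wrist")
A=lambda u,v:np.array([(u+.5)/2.5-.5+140,(v+.5)/2.5-.5+30])
def fit(pts,x0):
    def r(p):
        c,s=np.cos(p[2]),np.sin(p[2])
        return np.ravel([proj(P,[p[0]+c*X[0]-s*X[1],p[1]+s*X[0]+c*X[1],X[2]])-uv for X,uv in pts])
    q=least_squares(r,x0);print(q.x,r(q.x).round(1).tolist());return q.x
a,b,z=.05,.04,.024
fl=[((a,b,z),A(233,230)),((a,-b,z),A(477,230)),((-a,-b,z),A(468,516)),((-a,b,z),A(243,516))]
w=[((.03,.007,.072),A(333,309)),((.03,-.007,.072),A(380,309)),((-.03,-.007,.072),A(379,508)),((-.03,.007,.072),A(333,508))]
br=fit(fl,[.545,.062,0]); fit(w,br); br=fit(fl+w,br)
e=[planehit(P,A(*u),.026)[:2] for u in((201,128),(536,190),(150,168),(105,520),(213,52),(553,117),(75,157),(36,530))]
d=e[1]-e[0]; ys=np.arctan2(-d[1],-d[0])-np.pi/2
d=e[3]-e[2]; yl=np.arctan2(-d[1],-d[0])
d=e[7]-e[6]; yl2=np.arctan2(-d[1],-d[0]); d=e[5]-e[4]; ys2=np.arctan2(-d[1],-d[0])-np.pi/2
print("yaw short,long",ys,yl,ys2,yl2)
yaw=np.mean([ys,yl,ys2,yl2]);ex=np.array([np.cos(yaw),np.sin(yaw)]);ey=np.array([-ex[1],ex[0]])
fx=np.mean([e[0]@ex,e[1]@ex,]);fy=np.mean([e[2]@ey,e[3]@ey])
home=(fx-.05)*ex+(fy-.04)*ey
print("yaw",yaw,"home",home,"bracket err in jig axes",ex@(home-br[:2]),ey@(home-br[:2]),"turn",yaw-br[2])
print("lens",np.linalg.norm(e[1]-e[0]),np.linalg.norm(e[3]-e[2]))
go([br[0],br[1],.046],np.degrees(br[2]))
E
python3 fit1.py
```

```text
[ 0.545  0.062 -0.039] [-0.1, -0.4, 0.3, -0.7, 0.1, 0.6, -0.3, 0.7]
[ 0.545  0.061 -0.042] [-0.5, -0.3, 0.5, -0.3, 0.2, 0.4, -0.2, 0.4]
[ 0.545  0.061 -0.04 ] [0.0, -0.5, 0.4, -0.7, 0.2, 0.6, -0.2, 0.7, -0.7, -0.3, 0.3, -0.3, 0.2, 0.4, -0.1, 0.4]
yaw short,long -0.21731195575087958 -0.22676567498989916 -0.21966511868019478 -0.2235053136165401
yaw -0.22181201575937842 home [0.574 0.093] bracket err in jig axes 0.021281452584589158 0.03737469010261565 turn -0.18191440945017362
lens 0.10851111603558135 0.12132261582533943
t 14.15 pos [0.541 0.064 0.197] yaw [-179.882    0.759   -2.381] q [-0.025  0.423  1.527  0.002  1.205  1.586] F [ 0.942  0.206 -1.29 ] open 0.0734
shift cm [ 0.646  0.217 15.059] rot [-0.119  0.759 -0.096]
```

```bash
python3 -m creep '[[[0.5,0.2,1,0,0.7,0,0.6],[0.5,0.2,4,0,0.7,0,0.4],[0.5,0.2,7,0,0.7,0,0.2],[0.5,0.2,9,0,0.7,0,0],[0.5,0.2,9.6,0,0.7,0,0],[0.5,0.2,9.6,0,0.7,0,0],[0.5,0.2,9.6,0,0.7,0,0]]]' 30;python3 - <<'E'
from h import *
go([.545,.0615,.046],-2.3)
cv2.imwrite("pics/w9.png",robot.read_camera("wrist")[:,:,::-1])
cv2.imwrite("pics/s9.png",cv2.resize(robot.read_camera("side")[120:270,180:340,::-1],(640,600)))
E
```

```text
time: 14.85
tool_pos: [0.5456, 0.0613, 0.1018]
tool_rot: [-3.139, -0.001, -0.042]
contact_force: [-0.4, -0.9, 0.6]
opening: 0.0459
t 14.85 pos [0.546 0.061 0.102] yaw [-179.877   -0.06    -2.406] q [-0.029  0.532  1.641  0.003  0.968  1.582] F [-0.404 -0.94   0.587] open 0.0459
shift cm [-0.069 -0.006  5.578] rot [-0.123 -0.06  -0.106]
```

View pics/s9.png

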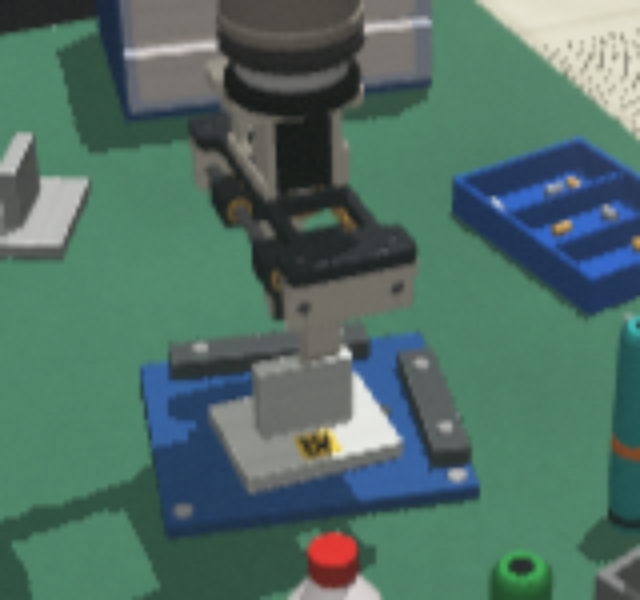

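View pics/w9.png

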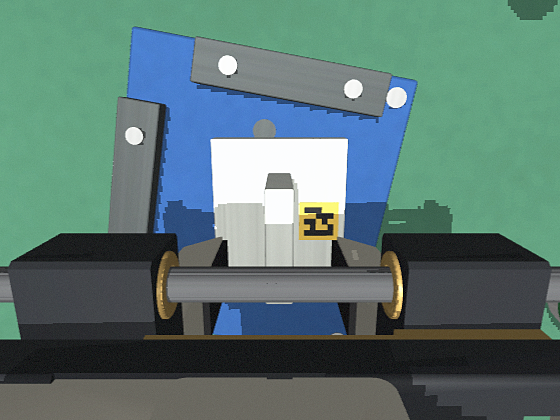

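The web (279, 240 in the wrist view) is centred between the fingers. Going down and gripping.

```bash
python3 -m creep '[[[0,0,2,0,0,0,0],[0,0,4,0,0,0,0],[0,0,5.2,0,0,0,0],[0,0,5.5,0,0,0,0],[0,0,5.5,0,0,0,0],[0,0,5.5,0,0,0,-1],[0,0,5.5,0,0,0,-1],[0,0,5.5,0,0,0,-1]]]' 40;python3 -m creep '[[[0,0,0,0,0,0,-1],[0,0,0,0,0,0,-1],[0,0,0,0,0,0,-1],[0,0,0,0,0,0,-1],[0,0,0,0,0,0,-1]]]' 40; python3 - <<'E'
from h import *
go([.574,.093,.046],-12.71)
print(robot.observe()["torque"])
E
```

```text
time: 15.75
tool_pos: [0.5461, 0.0616, 0.0476]
tool_rot: [-3.139, -0.003, -0.042]
contact_force: [-0.1, 0.5, -0.1]
opening: 0.0263
time: 16.25
tool_pos: [0.5463, 0.0615, 0.048]
tool_rot: [-3.14, -0.003, -0.042]
contact_force: [-0.8, -0.8, 5.1]
opening: 0.0137
t 16.25 pos [0.546 0.062 0.048] yaw [-179.881   -0.2     -2.383] q [-0.028  0.609  1.685  0.003  0.844  1.582] F [-0.824 -0.823  5.109] open 0.0137
shift cm [ 2.634 -3.258  0.218] rot [-0.136 -0.189 10.327]
[-0.272  0.364  0.006]
```

```bash
python3 -m creep '[[[0.2,-0.3,0,0,0,1.5,-1],[0.4,-0.7,0,0,0,3,-1],[0.7,-1.1,0,0,0,4.5,-1],[1,-1.5,0,0,0,6,-1],[1.2,-1.9,0,0,0,7.5,-1],[1.5,-2.3,0,0,0,9,-1],[1.7,-2.6,0,0,0,10.3,-1],[1.7,-2.6,0,0,0,10.3,-1]]]' 40; python3 - <<'E'
from h import *
go([.574,.093,.048],-12.71)
print(robot.observe()["torque"])
cv2.imwrite("pics/w10.png",robot.read_camera("wrist")[:,:,::-1])
cv2.imwrite("pics/s10.png",cv2.resize(robot.read_camera("side")[160:270,190:320,::-1],(709,600),interpolation=2))
E
```

```text
time: 17.05
tool_pos: [0.5646, 0.087, 0.0481]
tool_rot: [-3.139, -0.003, -0.222]
contact_force: [0.9, -0.6, 3.3]
opening: 0.0141
t 17.05 pos [0.565 0.087 0.048] yaw [-179.838   -0.186  -12.702] q [0.018 0.638 1.622 0.003 0.878 1.809] F [ 0.894 -0.631  3.27 ] open 0.0141
shift cm [ 0.786 -0.791  0.01 ] rot [-0.162 -0.186  0.008]
[-0.259  0.187 -0.058]
```

View pics/s10.png

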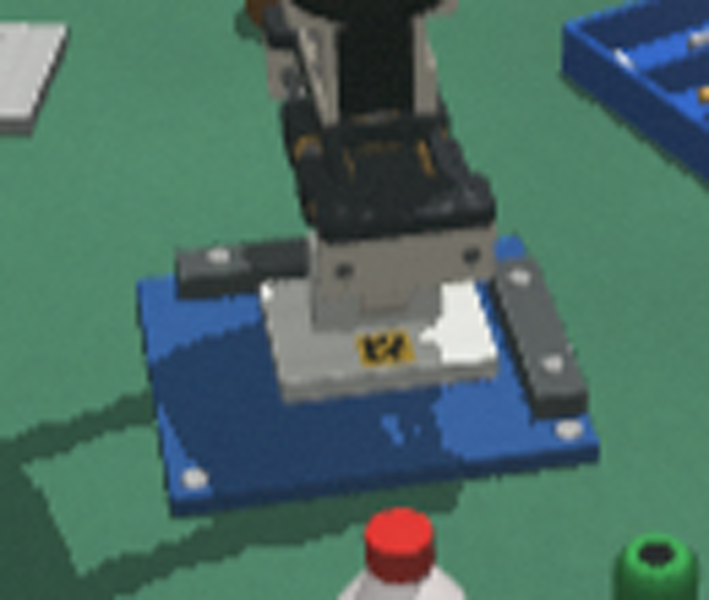

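View pics/w10.png

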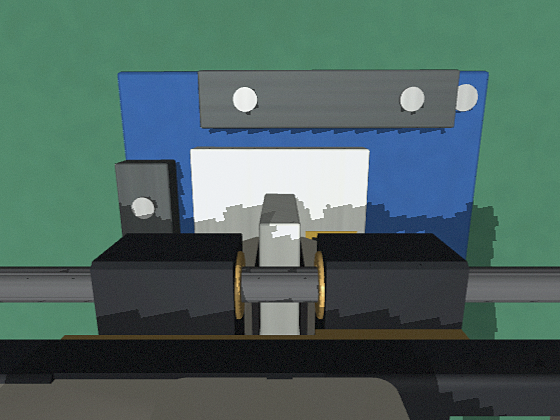

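```bash
python3 -m creep '[[[0.2,-0.2,0,0,0,0,-1],[0.4,-0.4,0,0,0,0,-1],[0.6,-0.6,0,0,0,0,-1],[0.7,-0.7,0,0,0,0,-1],[0.7,-0.7,0,0,0,0,-1]]]' 40; cat > f.py <<'E'
from h import *
s=robot.observe(); y=-.2215; R=Ro.from_euler("z",-y)
print("t",s["time"],"F jig",R.apply(s["contact_force"]),"M jig",R.apply(s["torque"]),"TCP-home jig mm",R.apply(s["tool_pos"]-[.574,.093,.046])*1e3,"rot",np.degrees(s["tool_rot"]),"open",s["opening"])
E
python3 f.py
```

```text
time: 17.65
tool_pos: [0.5731, 0.0924, 0.0481]
tool_rot: [-3.138, -0.004, -0.221]
contact_force: [-1.1, -1.0, 2.8]
opening: 0.0142
t 17.65 F jig [-0.818 -1.181  2.832] M jig [-0.528  0.365 -0.1  ] TCP-home jig mm [-0.737 -0.777  2.068] rot [-179.815   -0.201  -12.657] open 0.014192109082246603
```

```bash
python3 -m creep '[[[0.1,-0.1,0,0,0,0,-1],[0.2,-0.2,0,0,0,0,-1],[0.3,-0.3,0,0,0,0,-1],[0.3,-0.3,0,0,0,0,-1]]]' 60; python3 f.py
```

```text
time: 18.05
tool_pos: [0.5754, 0.094, 0.0481]
tool_rot: [-3.14, -0.001, -0.221]
contact_force: [-8.2, -5.2, 8.2]
opening: 0.0139
t 18.05 F jig [-6.893 -6.897  8.2  ] M jig [-1.346  0.907 -0.185] TCP-home jig mm [1.159 1.304 2.066] rot [-179.919   -0.037  -12.646] open 0.013856273001135684
```

```bash
python3 -m creep '[[[0.1,-0.1,0,0,0,0,-1],[0.2,-0.2,0,0,0,0,-1],[0.3,-0.3,0,0,0,0,-1],[0.3,-0.3,0,0,0,0,-1]]]' 60; python3 f.py
```

```text
time: 18.45
tool_pos: [0.5757, 0.0942, 0.0484]
tool_rot: [3.138, 0.006, -0.221]
contact_force: [-16.1, -12.4, 17.3]
opening: 0.0139
t 18.45 F jig [-12.96  -15.671  17.3  ] M jig [-2.569  1.9   -0.212] TCP-home jig mm [1.351 1.533 2.392] rot [179.801   0.363 -12.635] open 0.013875218177873261
```

```bash
python3 -m creep '[[[0.2,-0.2,-0.1,0,0,0,-1],[0.4,-0.4,-0.2,0,0,0,-1],[0.5,-0.5,-0.3,0,0,0,-1],[0.5,-0.5,-0.3,0,0,0,-1]]]' 60; python3 f.py
```

```text
time: 18.85
tool_pos: [0.5761, 0.0946, 0.0493]
tool_rot: [3.13, 0.019, -0.22]
contact_force: [-17.1, -17.6, 4.8]
opening: 0.0132
t 18.85 F jig [-12.818 -20.926   4.814] M jig [-3.595  1.752  0.021] TCP-home jig mm [1.697 2.013 3.277] rot [179.318   1.081 -12.592] open 0.013228715975527522
```

```bash
python3 - <<'E'
from h import *
go([.5755,.094,.0481],-12.69)
cv2.imwrite("pics/w11.png",robot.read_camera("wrist")[:,:,::-1])
cv2.imwrite("pics/s11.png",cv2.resize(robot.read_camera("side")[160:270,190:320,::-1],(709,600),interpolation=2))
E
python3 f.py
```

```text
t 18.85 pos [0.576 0.095 0.049] yaw [179.318   1.081 -12.592] q [ 0.035  0.665  1.559 -0.008  0.938  1.831] F [-17.102 -17.599   4.814] open 0.0132
shift cm [-0.043  0.069  0.119] rot [0.683 1.08  0.105]
t 18.95 F jig [-13.297 -19.469   4.869] M jig [-3.57   1.814  0.018] TCP-home jig mm [1.699 1.99  3.24 ] rot [179.324   1.076 -12.597] open 0.013428188798656523
```

View pics/s11.png

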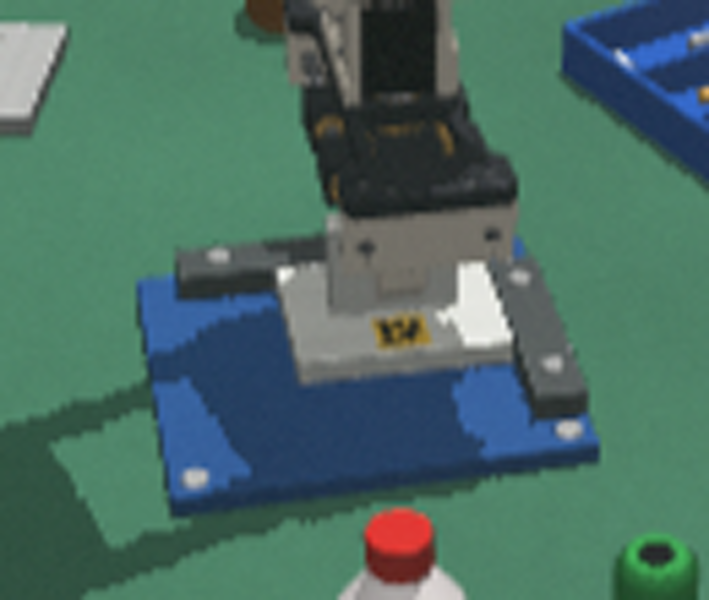

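View pics/w11.png

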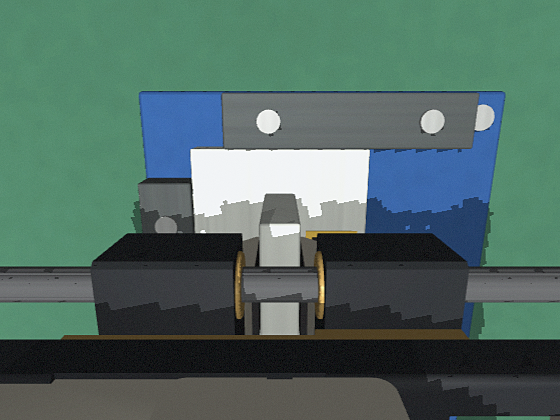

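```bash
python3 -m creep '[[[0,0,0.1,0.7,1.1,-0.1,-1],[0.1,-0.1,0.2,1,1.5,-0.1,-1],[0.2,-0.2,0.2,1.2,1.8,-0.1,-1],[0.2,-0.2,0.2,1.2,1.8,-0.1,-1]]]' 60; python3 f.py
```

```text
time: 19.35
tool_pos: [0.5755, 0.0942, 0.048]
tool_rot: [-3.137, -0.007, -0.218]
contact_force: [-14.9, -10.4, 19.9]
opening: 0.0137
t 19.35 F jig [-12.236 -13.381  19.876] M jig [-3.106  2.435 -0.266] TCP-home jig mm [1.193 1.471 1.988] rot [-179.729   -0.388  -12.463] open 0.013683814346721196
```

```bash
python3 -m creep '[[[0.2,-0.2,0,0.2,0.2,0,-1],[0.35,-0.35,0,0.4,0.4,-0.1,-1],[0.5,-0.5,0,0.5,0.6,-0.1,-1],[0.5,-0.5,0,0.5,0.6,-0.1,-1]]]' 60; python3 f.py; python3 -m creep '[[[0.5,-0.5,0,0.5,0.5,-0.1,-1],[0.5,-0.5,0,0.5,0.5,-0.1,-1],[0.5,-0.5,0,0.5,0.5,-0.1,-1]]]' 60; python3 f.py
```

```text
time: 19.75
tool_pos: [0.5755, 0.0944, 0.048]
tool_rot: [-3.137, -0.005, -0.215]
contact_force: [-24.3, -19.4, 22.5]
opening: 0.0139
t 19.75 F jig [-19.484 -24.234  22.462] M jig [-4.667  3.255 -0.297] TCP-home jig mm [1.207 1.657 1.992] rot [-179.725   -0.272  -12.318] open 0.013866681303612294
time: 20.05
tool_pos: [0.5755, 0.0944, 0.048]
tool_rot: [-3.137, -0.001, -0.213]
contact_force: [-25.3, -20.1, 22.7]
opening: 0.0138
t 20.05 F jig [-20.309 -25.145  22.651] M jig [-4.761  2.959 -0.422] TCP-home jig mm [1.189 1.669 2.007] rot [-179.725   -0.058  -12.188] open 0.013836695163738987
```

```bash
python3 -m creep '[[[0.4,-0.4,0,0.4,0.3,0.4,-1],[0.5,-0.5,0,0.5,0.5,0.7,-1],[0.5,-0.5,0,0.5,0.5,0.7,-1],[0.5,-0.5,0,0.5,0.5,0.7,-1]]]' 60; python3 f.py; python3 - <<'E'
from h import *
cv2.imwrite("pics/w12.png",cv2.resize(robot.read_camera("wrist")[70:250,120:400,::-1],(784,504),interpolation=2))
E
```

```text
time: 20.45
tool_pos: [0.5756, 0.0943, 0.048]
tool_rot: [-3.137, 0.002, -0.223]
contact_force: [-25.0, -19.9, 22.6]
opening: 0.014
t 20.45 F jig [-20.002 -24.917  22.646] M jig [-4.656  2.74   0.216] TCP-home jig mm [1.218 1.653 2.048] rot [-179.754    0.133  -12.776] open 0.01396345779501203
```

View pics/w12.png

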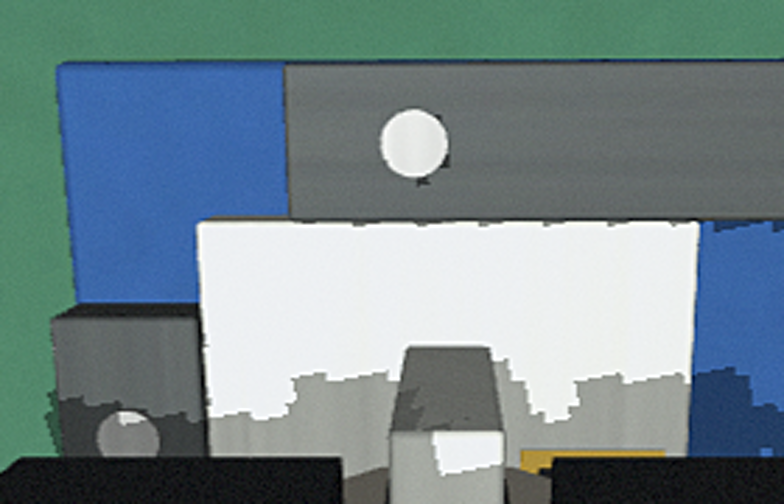

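```bash
cat > ang.py <<'E'
from h import *
P=robot.camera_params("wrist");im=robot.read_camera("wrist").astype(float)
import sys; cv2.imwrite(sys.argv[1],im[:,:,::-1])
R=im[:,:,0]; g=cv2.GaussianBlur(R,(1,5),0); d=np.abs(np.diff(g,axis=0))
def edge(c0,c1,r0,r1,z,name):
    pts=[]
    for c in range(c0,c1):
        w=d[r0:r1,c]; k=int(np.argmax(w))
        if 0<k<len(w)-1:
            a,b,e=w[k-1:k+2]; pts.append((c,r0+k+.5+.5*(a-e)/(a-2*b+e+1e-9)))
    pts=np.array(pts); X=np.array([planehit(P,p,z)[:2] for p in pts])
    f=np.polyfit(X[:,1],X[:,0],1)
    for _ in range(3):
        r=X[:,0]-np.polyval(f,X[:,1]); m=np.abs(r)<2*np.std(r)+1e-5; X=X[m]; f=np.polyfit(X[:,1],X[:,0],1)
    print(name,"yaw deg",np.degrees(-np.arctan(f[0])),"rms mm",1e3*np.std(X[:,0]-np.polyval(f,X[:,1])),"n",len(X),"rows",pts[0],pts[-1],"x@mid",np.polyval(f,.09))
# rows for edges
for nm,c0,c1,r0,r1,z in (("plate far",150,215,85,98,.012),("fence outer",230,470,85,100,.026),("bracket front",195,366,140,156,.024),("fence inner R",376,465,140,156,.026)):
    edge(c0,c1,r0,r1,z,nm)
E
python3 ang.py pics/w13.png; python3 f.py
```

```text
plate far yaw deg -12.367059731210114 rms mm 0.0542299204985811 n 63 rows [150.     91.033] [214.     90.624] x@mid 0.6509553014867414
fence outer yaw deg -12.565785164424346 rms mm 0.022253685063896828 n 233 rows [230.     93.199] [469.     92.099] x@mid 0.6491908139213008
bracket front yaw deg -12.750641406194541 rms mm 0.13479785934997693 n 154 rows [195.    148.675] [365.    149.284] x@mid 0.6249203779115273
fence inner R yaw deg -12.55631349663987 rms mm 0.06869086015707694 n 84 rows [376.    147.654] [464.    147.057] x@mid 0.625610158926918
t 20.55 F jig [-20.475 -24.254  21.726] M jig [-4.705  2.758  0.21 ] TCP-home jig mm [1.196 1.679 2.036] rot [-179.753    0.133  -12.773] open 0.01392950351194626[ WARN:0@0.673] global loadsave.cpp:1063 imwrite_ Unsupported depth image for selected encoder is fallbacked to CV_8U.
```

```bash
python3 - <<'E'
import cv2
im=cv2.imread("pics/w13.png")
cv2.imwrite("pics/w13c.png",cv2.resize(im[80:245,130:300],(680,660)[:2] and (618,600),interpolation=2))
E
```

```text
(no output)
```

View pics/w13c.png

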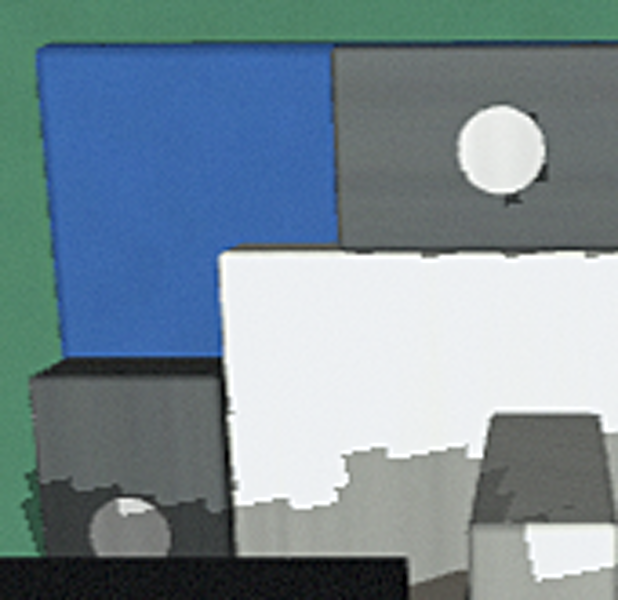

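```bash
python3 -m creep '[[[0.5,-0.5,0,0.5,0.4,0,-1],[0.5,-0.5,-0.05,0.5,0.3,-0.2,-1],[0.5,-0.5,-0.05,0.5,0.3,-0.2,-1],[0.5,-0.5,-0.05,0.5,0.3,-0.2,-1]]]' 20; python3 f.py; python3 ang.py pics/w14.png 2>/dev/null
```

```text
time: 20.95
tool_pos: [0.5762, 0.0942, 0.0477]
tool_rot: [-3.137, 0.008, -0.219]
contact_force: [-19.6, -19.6, 13.6]
opening: 0.0139
t 20.95 F jig [-14.766 -23.446  13.606] M jig [-4.23   2.365 -0.053] TCP-home jig mm [1.891 1.698 1.68 ] rot [-179.746    0.483  -12.523] open 0.013941398751608667
plate far yaw deg -12.542275880749058 rms mm 0.022544076850352358 n 62 rows [150.     91.384] [214.     91.371] x@mid 0.6508240943383796
fence outer yaw deg -12.569552404723622 rms mm 0.026362603604207505 n 234 rows [230.     94.041] [469.     94.028] x@mid 0.6492802739449121
bracket front yaw deg -12.862881890426445 rms mm 0.11319953219060662 n 150 rows [195.    149.714] [365.    151.265] x@mid 0.6248894705537811
fence inner R yaw deg -12.583632908563443 rms mm 0.08443511508776749 n 87 rows [376.    149.544] [464.   149.82] x@mid 0.6256683667078875
```

```bash
python3 - <<'E'
import cv2,numpy as np
im=cv2.imread("pics/w14.png")
a=cv2.resize(im[138:162,180:280],(800,192),interpolation=0)
b=cv2.resize(im[138:162,280:380],(800,192),interpolation=0)
c=cv2.resize(im[175:240,150:250],(800,216*0+200),interpolation=0)
cv2.imwrite("pics/w14c.png",np.vstack([a,b,c]))
E
```

```text
(no output)
```

View pics/w14c.png

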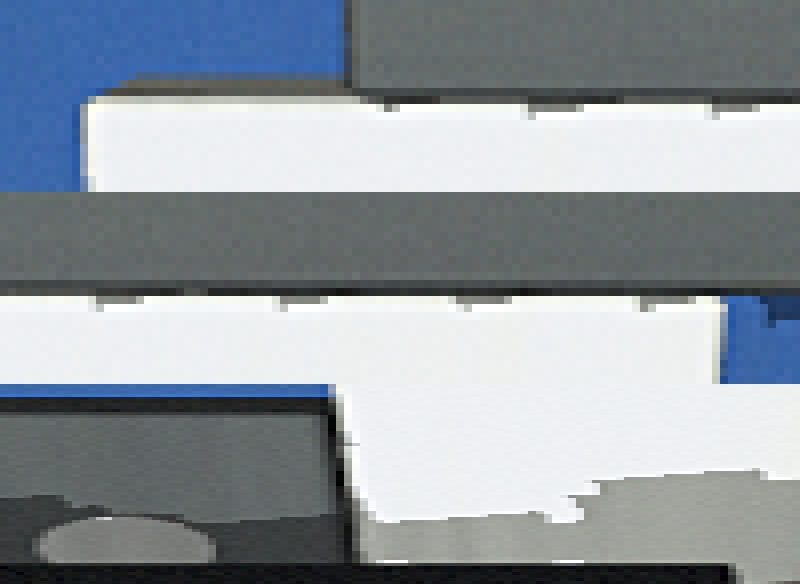

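```bash
python3 -m creep '[[[0,0,0,0,0,0,-1],[0,0,0,0,0,0,-1],[0,0,0,0,0,0,-1]]]' 20; python3 f.py;  python3 -m creep '[[[0,0,0,0,0,0,-0.4],[0,0,0,0,0,0,-0.4],[0,0,0,0,0,0,-0.4],[0,0,0,0,0,0,-0.4]]]' 20; python3 f.py; python3 ang.py pics/w15.png 2>/dev/null; python3 -c "
from h import *
go([.5755,.0938,.044],-12.57)"
```

```text
time: 21.3
tool_pos: [0.576, 0.0939, 0.0477]
tool_rot: [-3.138, 0.009, -0.218]
contact_force: [-4.2, -3.9, 4.9]
opening: 0.014
t 21.3 F jig [-3.213 -4.755  4.861] M jig [-1.262  0.532 -0.093] TCP-home jig mm [1.786 1.333 1.654] rot [-179.792    0.508  -12.509] open 0.01401764887744737
time: 21.7
tool_pos: [0.5763, 0.0942, 0.0475]
tool_rot: [-3.138, 0.009, -0.218]
contact_force: [0.1, -0.0, -0.7]
opening: 0.0276
t 21.7 F jig [ 0.092 -0.011 -0.652] M jig [-0.106  0.172  0.052] TCP-home jig mm [1.928 1.689 1.534] rot [-179.772    0.492  -12.498] open 0.027625760866805713
plate far yaw deg -12.629145938673911 rms mm 0.02327594192678987 n 63 rows [150.    91.35] [214.     91.435] x@mid 0.6507821473461718
fence outer yaw deg -12.562303039719914 rms mm 0.028941897875866866 n 237 rows [230.     94.028] [469.     94.165] x@mid 0.6492706066787701
bracket front yaw deg -12.852886285633325 rms mm 0.12428123742278535 n 154 rows [195.    149.635] [365.   151.32] x@mid 0.6248880160473403
fence inner R yaw deg -12.709685813808443 rms mm 0.10482815052594065 n 86 rows [376.    149.636] [464.   149.95] x@mid 0.6257602076581058
t 21.75 pos [0.576 0.094 0.048] yaw [-179.778    0.497  -12.499] q [0.028 0.661 1.575 0.007 0.913 1.812] F [ 0.705  0.804 -0.457] open 0.0273
shift cm [-0.056  0.051  0.357] rot [-0.222  0.497  0.07 ]
```

```bash
python3 -m creep '[[[0,0,0.1,-0.2,0.5,0.1,-0.4],[0,0,0.3,-0.2,0.5,0.1,-0.4],[0,0,0.3,-0.2,0.5,0.1,-0.4],[0,0,0.3,-0.2,0.5,0.1,-0.4]]]' 60; python3 f.py;  python3 -m creep '[[[0,0,0,0,0,0,-1],[0,0,0,0,0,0,-1],[0,0,0,0,0,0,-1],[0,0,0,0,0,0,-1],[0,0,0,0,0,0,-1]]]' 60; python3 f.py; 
```

```text
time: 22.15
tool_pos: [0.5761, 0.0942, 0.0445]
tool_rot: [-3.141, 0.0, -0.22]
contact_force: [0.2, 0.2, -0.0]
opening: 0.0275
t 22.15 F jig [ 0.147  0.28  -0.034] M jig [-0.051  0.15  -0.031] TCP-home jig mm [ 1.803  1.644 -1.52 ] rot [-179.978    0.004  -12.598] open 0.027462798671747474
time: 22.65
tool_pos: [0.5761, 0.0941, 0.0445]
tool_rot: [-3.141, 0.0, -0.22]
contact_force: [-0.2, -0.6, 0.3]
opening: 0.0138
t 22.65 F jig [-0.096 -0.67   0.339] M jig [-0.268  0.097  0.051] TCP-home jig mm [ 1.836  1.533 -1.517] rot [-179.987    0.002  -12.598] open 0.013844626333777305
```

```bash
python3 -m creep '[[[0.1,-0.1,0,0.1,0.1,0,-1],[0.2,-0.2,0.02,0.2,0.2,0,-1],[0.3,-0.3,0.03,0.3,0.35,0,-1],[0.4,-0.4,0.05,0.4,0.5,0,-1],[0.4,-0.4,0.05,0.4,0.5,0,-1]]]' 60; python3 f.py
```

```text
time: 23.15
tool_pos: [0.5762, 0.0942, 0.0445]
tool_rot: [-3.141, 0.001, -0.219]
contact_force: [-19.6, -15.3, 18.6]
opening: 0.0134
t 23.15 F jig [-15.782 -19.198  18.613] M jig [-3.173  2.37  -0.029] TCP-home jig mm [ 1.919  1.623 -1.51 ] rot [-179.978    0.046  -12.553] open 0.01344008935220529
```

```bash
python3 -m creep '[[[0.4,-0.4,0.04,0.4,0.5,0,-1],[0.5,-0.5,0.02,0.5,0.6,0,-1],[0.6,-0.55,0,0.55,0.7,0.05,-1],[0.65,-0.6,0,0.6,0.75,0.05,-1],[0.65,-0.6,0,0.6,0.75,0.05,-1]]]' 60; python3 f.py;python3 - <<'E'
from h import *
cv2.imwrite("pics/w16.png",cv2.resize(robot.read_camera("wrist")[70:250,120:400,::-1],(784,504),interpolation=2))
E
python3 f.py
```

```text
time: 23.65
tool_pos: [0.5762, 0.0942, 0.0445]
tool_rot: [-3.141, 0.003, -0.219]
contact_force: [-29.2, -21.7, 23.9]
opening: 0.0139
t 23.65 F jig [-23.708 -27.576  23.88 ] M jig [-4.658  3.371 -0.015] TCP-home jig mm [ 1.924  1.66  -1.514] rot [-179.983    0.196  -12.537] open 0.013891155922184777
t 23.7 F jig [-22.431 -27.582  25.257] M jig [-4.658  3.244 -0.011] TCP-home jig mm [ 1.95   1.681 -1.507] rot [-179.98     0.191  -12.54 ] open 0.013901235700146673
```

View pics/w16.png

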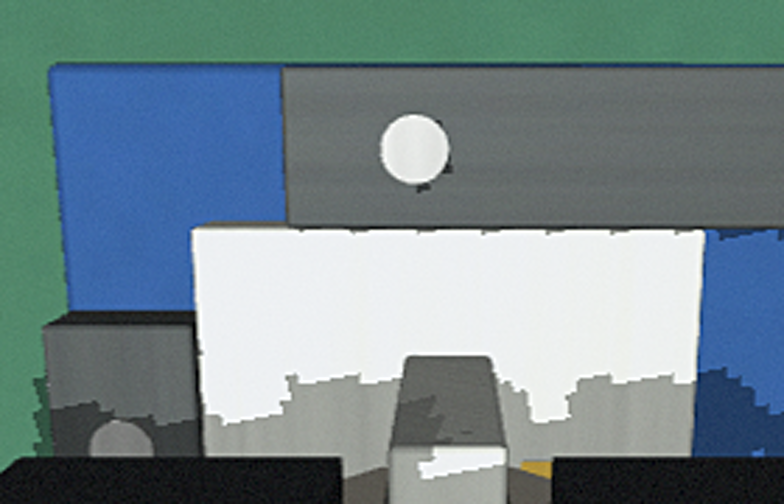

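```bash
python3 -m creep '[[[0.65,-0.6,-0.05,0.6,0.8,0.05,-1],[0.7,-0.6,-0.1,0.65,0.9,0.05,-1],[0.7,-0.6,-0.1,0.65,0.9,0.05,-1],[0.7,-0.6,-0.1,0.65,0.9,0.05,-1]]]' 60; python3 f.py
```

```text
time: 24.1
tool_pos: [0.5763, 0.0942, 0.0446]
tool_rot: [-3.141, 0.005, -0.219]
contact_force: [-27.9, -21.2, 18.5]
opening: 0.0138
t 24.1 F jig [-22.523 -26.793  18.473] M jig [-4.659  3.127 -0.036] TCP-home jig mm [ 1.995  1.686 -1.437] rot [-179.952    0.266  -12.52 ] open 0.01382148980684912
```

```bash
python3 -m creep '[[[0.65,-0.6,0,0.65,1.2,0.05,-1],[0.65,-0.6,0,0.65,1.4,0.05,-1],[0.65,-0.6,0,0.65,1.4,0.1,-1],[0.65,-0.6,0,0.65,1.4,0.1,-1]]]' 60; python3 f.py
```

```text
time: 24.5
tool_pos: [0.5763, 0.0942, 0.0445]
tool_rot: [-3.14, -0.004, -0.219]
contact_force: [-26.3, -22.4, 23.6]
opening: 0.0133
t 24.5 F jig [-20.687 -27.646  23.577] M jig [-4.802  3.995  0.001] TCP-home jig mm [ 2.004  1.651 -1.532] rot [-179.907   -0.213  -12.567] open 0.013324917618465049
```

```bash
python3 -m creep '[[[0.65,-0.6,-0.03,0.6,0.75,0.05,-1],[0.65,-0.6,-0.03,0.6,0.75,0.05,-1],[0.65,-0.6,-0.03,0.6,0.75,0.05,-1],[0.65,-0.6,-0.03,0.6,0.75,0.05,-1],[0.65,-0.6,-0.03,0.6,0.75,0.05,-1],[0.65,-0.6,-0.03,0.6,0.75,0.05,-1]]]' 60; python3 f.py; python3 - <<'E'
from h import *
cv2.imwrite("pics/w17.png",cv2.resize(robot.read_camera("wrist")[70:250,120:400,::-1],(784,504),interpolation=2))
cv2.imwrite("pics/s17.png",cv2.resize(robot.read_camera("side")[160:270,190:320,::-1],(709,600),interpolation=2))
E
python3 f.py
```

```text
time: 25.1
tool_pos: [0.5763, 0.0942, 0.0445]
tool_rot: [-3.14, -0.001, -0.219]
contact_force: [-27.4, -22.1, 22.4]
opening: 0.0139
t 25.1 F jig [-21.852 -27.554  22.38 ] M jig [-4.846  3.542 -0.041] TCP-home jig mm [ 1.968  1.669 -1.528] rot [-179.916   -0.042  -12.551] open 0.013929584459827796
t 25.2 F jig [-21.005 -27.83   22.81 ] M jig [-4.752  3.549 -0.008] TCP-home jig mm [ 1.963  1.657 -1.54 ] rot [-179.915   -0.039  -12.551] open 0.013614766692265778
```

View pics/w17.png

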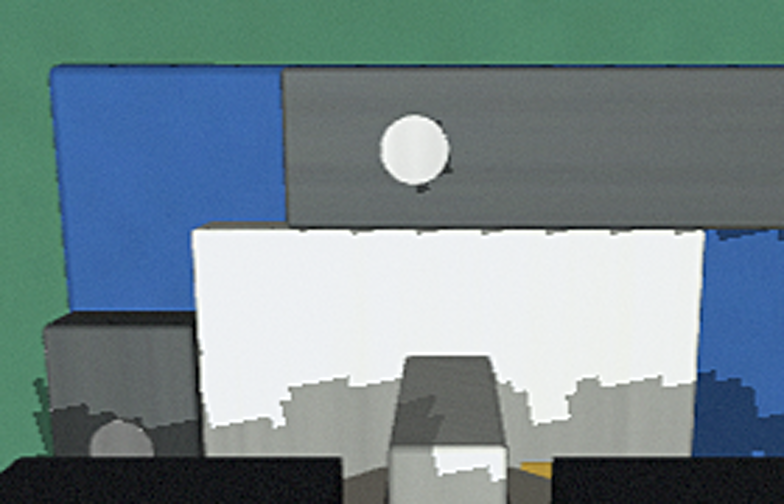

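View pics/s17.png

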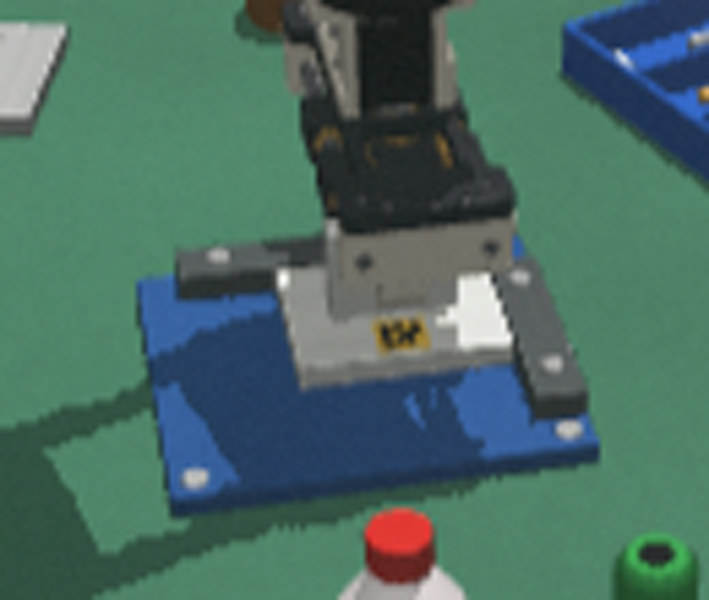

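The bracket sits against both fences in both views, held level with steady forces. Handing in.

```bash
python3 -c "
from cell import robot
print(robot.hand_in())"
```

```text
the job is handed in; nothing more can be done
None
```

The job is handed in at about 25 s, with both parts done as asked and no drops or knocks that I saw. No verdict was reported.

- **Reader:** I took the white reader out of its cradle and held it straight down, its nose about 90 mm above the yellow label. It stayed steady for at least 1.2 s. I then put it back nose down; when I lifted away, the picture showed it standing upright in the cup. I never reached for the green and turquoise look-alikes.
- **Bracket:** I slid it home by its web, then released it, let it settle and gripped it again level. I finished holding it at 60 N, pushing about 21 N towards the short fence, 28 N towards the long fence and 22 N down.
- **Last checks:** The tool was level to within 0.1°, with almost no twisting moment. The wrist and side pictures show no visible gap at either fence.

**Checks that disagreed or fell short:**
- My camera measurement of the bracket's front edge differed from the fence by 0.2–0.3°. The fence partly hides that edge, so I relied on the forces and the pictures instead.
- Home, as measured by camera, came out about 2 mm from where the bracket actually stopped, which is about the stated calibration accuracy.
- In the first press the bracket tilted by about 1°, and later it slipped slightly in the fingers. That is why I gripped it again.
- Friction on the plate may take up part of the push meant for the fences. I did not measure how much.

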